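Seat the jig pin in the fixture block

TASK

Take the round-headed knurled jig pin out of the wooden pin rack, feel for the sharp-edged blind hole in the top of the steel block on the magnetic chuck, and press the pin straight down past its spring plunger until its shoulder sits flat on the block. Feel for the hole lightly and never ram the pin against the block; leave the other two pins in the rack and the tools on the bench where they are.

Things in the scene. Friction and masses are not known exactly. Their poses are not given: they have to be found in the camera images.
- jig_pin: steel jig pin in one of the rack's holes, the only one with a tall round knurled head (26 mm diameter, 32 mm tall). Shank below: 16 mm diameter, 26 mm long, square-ended, with a groove 4 to 12 mm under the head. 0.1 to 0.2 kg. Origin: centre of the flat shoulder under the head (head 32 mm above, shank 26 mm below); z up along the pin. In the rack the shoulder rests on the rack's top
- hex_stop: another steel pin in the rack, with a 26 mm hexagonal head 18 mm tall; leave it alone. Origin: centre of the underside of its head; z up
- rest_button: another steel pin in the rack, with a low domed round head, 32 mm diameter and 14 mm tall; leave it alone. Origin: centre of the underside of its head; z up
- rack: drilled beech block, 70 x 170 x 42 mm, screwed to the bench. Three holes, 18 mm wide and 34 mm deep, in a row along its y axis, at y = -55, 0 and +55 mm; the three pins stand in them in any order. Origin: centre of its underside; z up, top at z = 42 mm
- chuck: grey magnetic chuck, 104 x 164 x 50 mm on a 112 x 172 mm foot, fixed to the bench. On it, held fast by the magnet, stands a steel block, 66 x 96 mm (x, y) and 45 mm tall, with one blind hole in the middle of its top. Origin: centre of the chuck's underside; z up, the block's flat top is at z = 95 mm
- set_point (a point): point fixed to the chuck, on its vertical centre line at the height of the block's top: where the hole should be. The block was set down by eye, so the true centre of the hole lies up to 5 mm away in the chuck's x and up to 5 mm in its y, either way. Hole: 17 mm diameter, 31 mm deep, sharp edge without chamfer. Pin and block may press on each other with at most 40 N
- plunger_side (a point): point fixed to the chuck, about where a spring plunger is screwed into the block's -x side. Its ball nose stands 1.8 mm into the hole, centred 8 mm below the top: the pin drops easily 4 to 5 mm, then resists with roughly 8 to 15 N while it is pushed past the ball and on down. In the last few mm the ball springs into the pin's groove and the shoulder meets the block
- fork_spanner: open-ended spanner, 33 x 187 x 8 mm, lying loose on the bench; leave it. Origin: centre of underside
- glue_pen: pen-shaped glue tube, 22 mm thick and 146 mm long, lying loose on the bench; leave it. Origin: centre of underside
Things that resemble listed ones, but are neither listed nor needed, are in the scene too. Leave any green or orange look-alike of the jig_pin alone.

How it is judged:
By the outcome, as a careful person would: the job done as asked, in the order asked, and still so for the second after the job is handed in, with the robot touching nothing.
It also fails if it takes over 72 s, if anything falls off the work surface, if the arm or the gripper's body presses on something with over 40 N, if the wrist force passes 120 N, or if a joint passes its speed limit or range.

ROBOT

A 7-joint arm with a two-finger parallel gripper is mounted at the origin on the work surface; the furniture and walls round the work are solid. World frame = base frame: x ahead of the robot, y to its left, z up, the work surface at z = 0. Lengths are in m, angles in rad, forces in N, time in s.
With the tool pointing down it reaches from about 0.4 to 0.85 m from the base axis. Payload 10.4 kg.
Tool frame: the origin (TCP) lies between the finger pads; the fingertips stand 17 mm ahead of it and the grasp point (between the pads) lies 2 mm behind it; z points along the fingers, y is the line along which they close (so a half turn about z gives the same grasp; the last joint's range is limited). The gripper opens to 87 mm and grips with 3 to 60 N. Pads are 19 mm wide; open, the fingers measure 117 mm over their backs; the gripper's body (75 mm by 190 mm) begins 51 mm behind the grasp point.
Start: joints at [-1.229, 0.332, -0.065, 1.46, 0.022, 1.35, -0.088], TCP at [0.223, 0.584, 0.24] pointing down, gripper open.
Joint ranges: [-2.6, 2.6], [-0.5, 2.12], [-1.47, 1.34], [0.16, 2.42], [-1.27, 4.41], [0.06, 2.06], [-2.6, 2.6]. Speed limits (rad/s): [2.22, 2.22, 2.79, 2.79, 3.14, 3.14, 3.14].

INTERFACE

Orientations are given as a unit quaternion [w, x, y, z].
In Python, from station import manip gives the robot as it stands.
- The arm moves only by the tool servo_tool, never from a script. Its argument "increments" is text: rows parted by semicolons, each of 7 numbers parted by spaces: the opening in per cent of the stroke, from 0 (shut) to 100 (fully open), then the shift along the world's x, y, z in mm, then the turn, a rotation vector about the world's x, y, z in rad. In form: jaw dx dy dz rx ry rz; .... A call has 1 to 10 rows; each row is the pose to reach, as a shift and turn from the pose commanded when the call began; what a row does not reach only later rows make up. A row lasts 1/12 s, in which the tool goes at most 41.7 mm and 7.16 degrees, less where a joint would pass 70% of its speed; a pose out of reach is approached as far as the arm can. A call with a gripper value outside its range is refused whole. The fingers move at their own pace and stop on an object; "squeeze" is the grip in N (left out, the last holds). Time passes only in rows, so rows that repeat a pose let the fingers close. It gives the time, the measured TCP pose, the force, the opening and the grip force at its end, in the units of the state.
- manip.state(): the state, without advancing time (a new reading comes with each control period).
- manip.grab_frame(name): name is "side" or "top" or "wrist"; returns the picture (480x640x3 uint8, red, green, blue); there is no depth.
- manip.camera_info(name): a dict with "intrinsics" (3x3 intrinsics, pixels), "k1" (the pictures are not rectified: a ray, as slopes to the right and down, at radius r is drawn at 1 + k1 r^2 times it, then the intrinsics apply), "rvec" (rotation vector, rad) and "tvec" (3), from world to camera coordinates, as OpenCV has them; the wrist camera has in their place "hand_eye" (4x4, takes a point from camera to tool coordinates, whose origin is the TCP and whose axes are the flange's). Camera axes: x right, y down, z forward; pixel columns grow to the right and rows downward; lengths in m; the calibration is good to about 2 mm. A picture is of the moment at which its call begins: read the wrist's pose just before it. camera_info takes no time and is no camera call.
- manip.job_done(): hands the job in; it is judged then, once.
The state is a dict: "clock": time; "q": joint angles; "dq": joint speeds; "joint_efforts": joint torques, N m; "tool_pos": TCP position; "eef_rot": TCP orientation; "wrist_force": force on the tool from outside, world axes, zero at the start; "ft_torque": the same for the moment, N m; "width": finger opening in m; "grip_force": force on a finger pad.
Only numpy, scipy, OpenCV 4.12 (cv2) and the standard library are available. Lean on these libraries where they do the work, as an engineer would, in place of code of your own. Each camera call takes 0.05 s, during which the arm holds its last target. There are 200 camera calls.

## Working session

There is one attempt and no reset: what is moved stays moved. The work goes in short steps, Python scripts to look and compute and a tool call to move; the robot and the scene stay as the last step left them, time stands still between calls to the robot, and variables do not carry over. Pictures are saved under pics/ and viewed, at most 10 in all, crops included, and the job is handed in when it is done.

Besides the shell and the picture viewer there is one more tool, called after "Request:" in YAML: its name, and indented under it one key for each argument. servo_tool: Moves the arm, as the interface text tells. Its arguments: {"type":"object","properties":{"increments":{"type":"string"},"squeeze":{"type":"number"}},"required":["increments"]}

```bash
mkdir -p pics
cat > h.py <<'E'
import numpy as np,cv2
from station import manip
from scipy.spatial.transform import Rotation as R
def cam(name,st=None):
    c=manip.camera_info(name);K=np.array(c["intrinsics"]);k1=c["k1"]
    if "rvec" in c:
        Rm=cv2.Rodrigues(np.array(c["rvec"],float))[0];t=np.array(c["tvec"]).ravel()
        return K,k1,Rm.T,-Rm.T@t
    st=st or manip.state();w,x,y,z=st["eef_rot"];Rt=R.from_quat([x,y,z,w]).as_matrix()
    H=np.array(c["hand_eye"]);return K,k1,Rt@H[:3,:3],Rt@H[:3,3]+np.array(st["tool_pos"])
def ray(C,uv):
    K,k1,Rw,o=C
    p=cv2.undistortPoints(np.array([[uv]],float),K,np.array([k1,0,0,0.]))[0,0]
    return o,Rw@np.array([p[0],p[1],1])
def onz(C,uv,z):
    o,d=ray(C,uv);return o+d*(z-o[2])/d[2]
def px(C,P):
    K,k1,Rw,o=C;r=cv2.Rodrigues(Rw.T)[0]
    return cv2.projectPoints(np.array([P],float),r,-Rw.T@o,K,np.array([k1,0,0,0.]))[0][0,0]
def snap(name,f):
    im=manip.grab_frame(name)[:,:,::-1].copy();cv2.imwrite('pics/'+f,im);return im
E
python3 - <<'E'
from h import *
s=manip.state();print(s)
for n in("side","top","wrist"):
    snap(n,n+'0.png');C=cam(n,s);print(n,C[3],C[2][:,2],C[0][0,0])
E
```

```text
{'clock': 0.0, 'q': array([-1.22863608,  0.33288764, -0.06470751,  1.46092357,  0.02160655,
        1.34990071, -0.08847209]), 'dq': array([-0.00035637, -0.00084214, -0.00103577,  0.00026515, -0.00050827,
        0.00197574, -0.00026835]), 'joint_efforts': array([ 4.07216730e-04, -6.23251247e+01,  2.47356546e-02, -3.89900994e+01,
       -6.13435591e-02,  3.95122357e-02,  1.51147924e-04]), 'tool_pos': array([0.22282801, 0.58354661, 0.23875257]), 'eef_rot': array([-9.49447091e-05,  1.81342629e-01,  9.83419719e-01, -7.05368018e-04]), 'wrist_force': array([-0.05097881,  0.62934072, -0.07117021]), 'ft_torque': array([ 0.01999407, -0.00492454, -0.03381009]), 'grip_force': 0.0, 'width': 0.08736293064229743}
side [0.20389895 1.01861428 0.81081806] [ 0.17407274 -0.78433627 -0.59541187] 523.9859049580947
top [0.14189712 0.05418083 1.70585517] [ 0.17125663  0.00575491 -0.98520965] 613.8312593753365
wrist [0.15676874 0.60803518 0.38366465] [ 0.2385409  -0.09251959 -0.96671525] 404.9490385592103
```

View pics/top0.png

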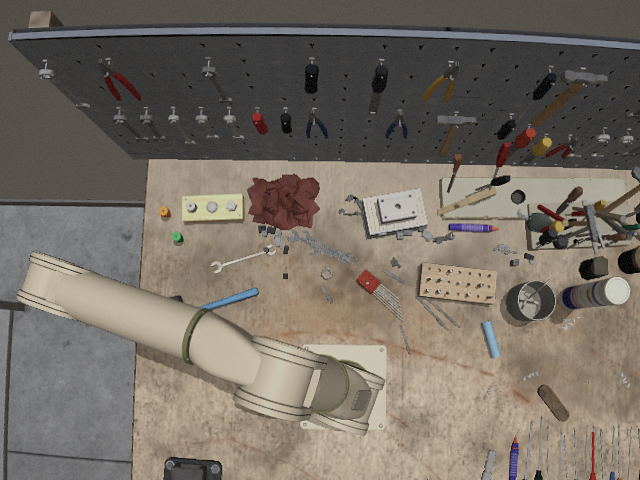

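View pics/side0.png

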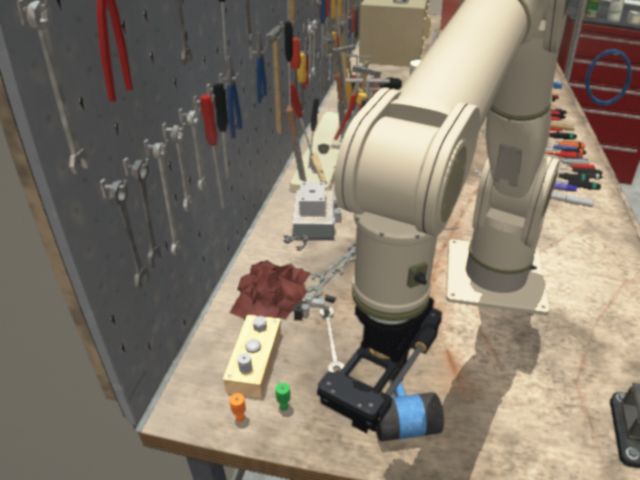

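The top view shows the rack at about (212,207) with pins at (191,207), (211,206) and (232,207), and the chuck at about (395,212). The green and orange look-alikes are at (177,237) and (164,211). The side view shows the same pins at (245,362), (253,345) and (260,323). The pin at top (191,207) / side (245,362) looks tallest, so I'll check it in a crop.

Run:
```python
from h import *
a=cv2.imread('pics/top0.png');b=cv2.imread('pics/side0.png')
z=lambda i,f:cv2.resize(i,None,fx=f,fy=f,interpolation=cv2.INTER_CUBIC)
r1=z(a[185:235,175:255],5);r2=z(a[180:240,355:435],5);r3=z(b[305:405,215:295],5)[:, :400]
cv2.imwrite('pics/c.png',np.hstack([np.vstack([r1,r2])[:550],cv2.resize(r3,(400,500)) .copy() if 0 else np.vstack([r3[:500],np.zeros((50,400,3),np.uint8)])]))
C=cam('top');S=cam('side')
for n,uv,h in(('a',(191,207),.074),('b',(211,206),.06),('c',(232,207),.06)):print(n,onz(C,uv,h))
print('rack',[onz(C,u,.042)[:2].round(3) for u in((182,195),(242,194),(243,220),(183,222))])
print('block',onz(C,(397,208),.095))
print('side tops', onz(S,(245,357),.074),onz(S,(260,320),.058))
```

```text
a [0.47657912 0.42465418 0.074     ]
b [0.48320023 0.37203499 0.06      ]
c [0.48138877 0.31352769 0.06      ]
rack [array([0.517, 0.46 ]), array([0.523, 0.29 ]), array([0.449, 0.284]), array([0.44 , 0.452])]
block [ 0.4798363  -0.13554291  0.095     ]
side tops [0.47916254 0.42536129 0.074     ] [0.48719046 0.3127915  0.058     ]
```

View pics/c.png

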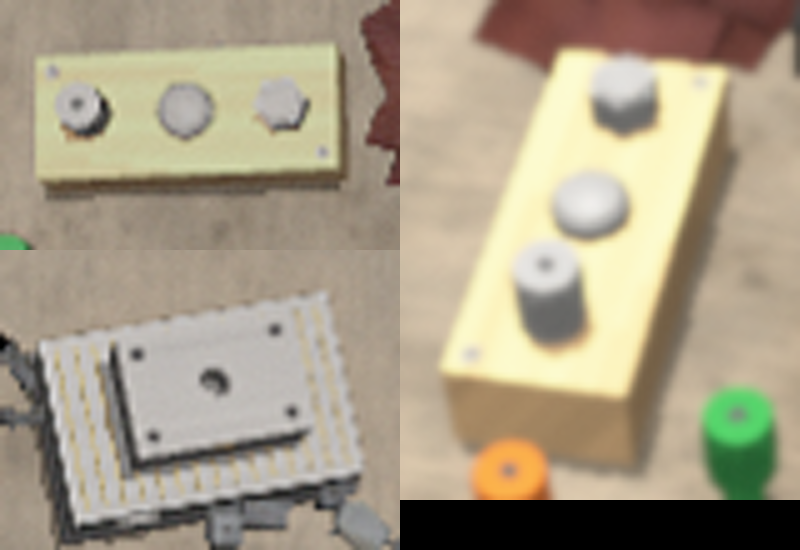

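The crop confirms it. The jig pin (tall round head with a centre dimple) is at top (190,206) / side (242,356). The domed button is in the middle, the hex is at the far end, and the green and orange ones are look-alikes on the bench. The hole in the block is at top (398,206). Moving above the pin, closing across the rack.

Request:
servo_tool:
  increments: "100 25 -15 0 0 0 -0.12; 100 51 -31 -5 0 0 -0.24; 100 77 -47 -10 0 0 -0.36; 100 102 -63 -15 0 0 -0.48; 100 128 -79 -20 0 0 -0.6; 100 153 -94 -25 0 0 -0.72; 100 180 -110 -30 0 0 -0.84; 100 206 -126 -35 0 0 -0.95; 100 231 -142 -40 0 0 -1.06; 100 256 -157 -45 0 0 -1.17"

```text
clock: 0.98
tool_pos: [0.4801, 0.4257, 0.1942]
eef_rot: [0.0, 0.696, 0.718, -0.0]
wrist_force: [-0.6, 0.0, -0.7]
width: 0.0874
grip_force: 0.0
```

Request:
servo_tool:
  increments: "100 0 0 0 0 0 0; 100 0 0 0 0 0 0; 100 0 0 0 0 0 0"

```text
clock: 1.23
tool_pos: [0.4783, 0.4274, 0.1943]
eef_rot: [-0.0, 0.694, 0.72, -0.0]
wrist_force: [-1.1, 0.0, 0.1]
width: 0.0871
grip_force: 0.0
```

Run:
```python
from h import *
s=manip.state();print(s['tool_pos'],s['eef_rot'],s['q'],s['wrist_force'],np.abs(s['dq']).max())
im=snap('wrist','w1.png');C=cam('wrist',s)
print(px(C,[.479,.427,.074]),C[3])
```

```text
[0.47827251 0.42742058 0.19431833] [-2.95153601e-04  6.93661138e-01  7.20301389e-01 -2.18286023e-04] [-0.97899477  0.39537605  0.23505287  1.4871119  -0.09463497  1.2706506
 -0.69571173] [-1.09431072  0.0287083   0.05517707] 0.019020499003586856
[323.74218084 235.3702712 ] [0.47502287 0.49668955 0.33924381]
```

View pics/w1.png

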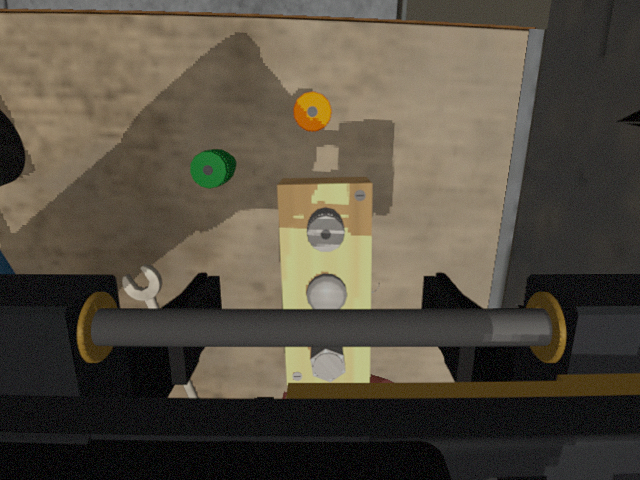

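The dimple of the jig pin is at (325.5,235) in the wrist view, within 2 px of the prediction. That puts the pin at about (0.480, 0.427). Descending to grip the upper part of the head.

Request:
servo_tool:
  increments: "100 1 0 -20 0 0 0; 100 2 0 -45 0 0 0; 100 2 0 -70 0 0 0; 100 2 0 -95 0 0 0; 100 2 0 -112 0 0 0; 100 2 0 -122 0 0 0; 100 2 0 -128 0 0 0; 100 2 0 -130 0 0 0; 100 2 0 -130 0 0 0; 100 2 0 -130 0 0 0"

```text
clock: 2.12
tool_pos: [0.4813, 0.4276, 0.0658]
eef_rot: [-0.0, 0.694, 0.72, 0.001]
wrist_force: [-0.9, 0.3, -0.2]
width: 0.0871
grip_force: 0.0
```

Request:
servo_tool:
  increments: "20 0 0 0 0 0 0; 20 0 0 0 0 0 0; 10 0 0 0 0 0 0; 10 0 0 0 0 0 0; 10 0 0 0 0 0 0; 10 0 0 0 0 0 0; 10 0 0 0 0 0 0; 10 0 0 0 0 0 0"
  squeeze: 40

```text
clock: 2.78
tool_pos: [0.481, 0.4269, 0.0646]
eef_rot: [0.0, 0.694, 0.72, 0.0]
wrist_force: [0.0, -0.6, 0.5]
width: 0.0413
grip_force: 0.0
```

Request:
servo_tool:
  increments: "0 0 0 0 0 0 0; 0 0 0 0 0 0 0; 0 0 0 0 0 0 0; 0 0 0 0 0 0 0; 0 0 0 0 0 0 0; 0 0 0 0 0 0 0"
  squeeze: 40

```text
clock: 3.28
tool_pos: [0.481, 0.4269, 0.0646]
eef_rot: [0.0, 0.694, 0.72, 0.0]
wrist_force: [-0.1, 0.2, -0.4]
width: 0.0251
grip_force: 40.0
```

Request:
servo_tool:
  increments: "0 0 0 5 0 0 0; 0 0 0 15 0 0 0; 0 0 0 27 0 0 0; 0 0 0 42 0 0 0; 0 0 0 65 0 0 0; 0 0 0 90 0 0 0; 0 0 0 120 0 0 0; 0 0 0 150 0 0 0; 0 0 -30 175 0 0 0; 0 0 -65 185 0 0 0"

```text
clock: 4.12
tool_pos: [0.481, 0.3642, 0.2547]
eef_rot: [-0.0, 0.693, 0.721, 0.003]
wrist_force: [0.0, 0.2, -1.4]
width: 0.0248
grip_force: 40.0
```

Request:
servo_tool:
  increments: "0 0 -40 0 0 0 0; 0 0 -80 0 0 0 0; 0 0 -120 0 0 0 0; 0 0 -160 0 0 0 0; 0 0 -200 0 0 0 0; 0 0 -240 0 0 0 0; 0 0 -280 0 0 0 0; 0 0 -320 0 0 0 0; 0 0 -360 0 0 0 0; 0 0 -400 0 0 0 0"

```text
clock: 4.95
tool_pos: [0.4805, -0.0402, 0.251]
eef_rot: [0.0, 0.694, 0.72, 0.001]
wrist_force: [1.3, 0.0, -1.8]
width: 0.0249
grip_force: 40.0
```

Request:
servo_tool:
  increments: "0 0 -35 0 0 0 0; 0 0 -70 0 0 0 0; 0 0 -100 0 0 0 0; 0 0 -120 0 0 0 0; 0 0 -127 0 0 0 0; 0 0 -127 0 0 0 0; 0 0 -127 0 0 0 0; 0 0 -127 0 0 0 0"

```text
clock: 5.62
tool_pos: [0.4813, -0.1634, 0.2498]
eef_rot: [-0.0, 0.694, 0.72, 0.0]
wrist_force: [-0.1, 0.8, -1.5]
width: 0.025
grip_force: 40.0
```

Run:
```python
from h import *
s=manip.state();print(s['clock'],s['tool_pos'],s['eef_rot'],s['q'],s['wrist_force'],s['ft_torque'],s['width'],np.abs(s['dq']).max())
im=snap('wrist','w2.png');C=cam('wrist',s)
print(px(C,[.482,-.136,.095]),C[3])
T=cam('top');print('top hole',onz(T,(397.8,206.2),.095))
```

```text
5.6167 [ 0.48127023 -0.16340922  0.24984193] [-1.76979478e-04  6.93522701e-01  7.20434616e-01  4.42741003e-04] [-0.42942011  0.05500575  0.70113146  1.78101546 -0.03761047  1.31859034
  0.31841243] [-0.06378438  0.78005801 -1.548544  ] [-0.02655306  0.00668181  0.0308908 ] 0.025005488293455183 0.0051959796645157106
[324.81753989 187.46741927] [ 0.47783652 -0.09425712  0.39481926]
top hole [ 0.48482016 -0.13771514  0.095     ]
```

View pics/w2.png

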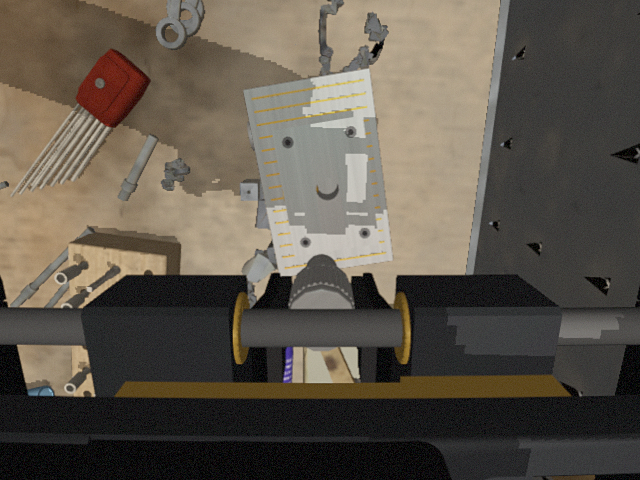

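The wrist view shows the hole at about (327,188), the plunger at (248,190) and the held pin's shank end at about (321,260). I'll take one closer crop to locate the rim.

Run:
```python
from h import *
im=cv2.imread('pics/w2.png');c=im[165:325,270:380]
g=cv2.createCLAHE(4,(4,4)).apply(cv2.cvtColor(c,cv2.COLOR_BGR2GRAY))
a=cv2.resize(g[:50,30:85],None,fx=10,fy=10,interpolation=cv2.INTER_CUBIC)
b=cv2.resize(g[85:160,20:85],(250,288),interpolation=cv2.INTER_CUBIC)
o=np.zeros((500,800),np.uint8);o[:,:550]=a;o[:288,550:]=b
cv2.imwrite('pics/w2c.png',o)
```

```text
(no output)
```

View pics/w2c.png

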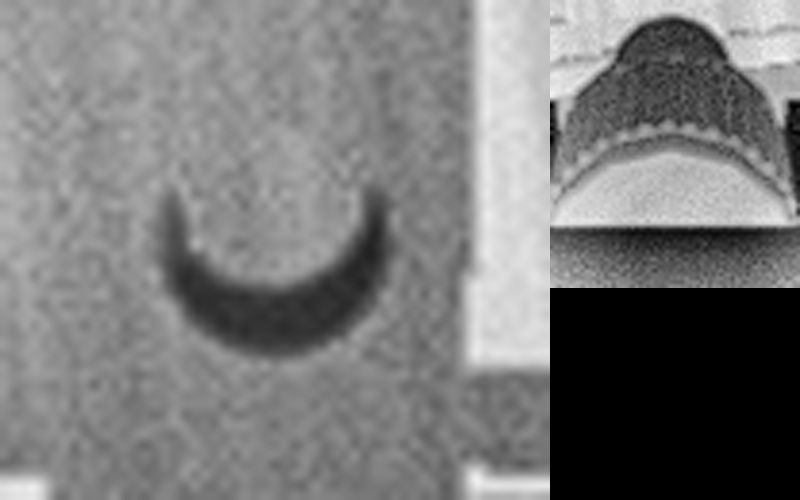

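The rim centre is at about (327.2,188.5), with a diameter of 23.3 px (22.9 expected). The shank end's near edge is at (321.7,254.2).

Run:
```python
from h import *
s={'tool_pos':[0.48127,-0.16341,0.24984],'eef_rot':[-1.77e-4,.693523,.720435,4.43e-4]}
C=cam('wrist',s);h=onz(C,(327.2,188.5),.095);print('hole',h)
t=np.array(s['tool_pos']);e=t+[0,.008,-.0226-.026]
print('pin end edge pred',px(C,e));print('meas edge',onz(C,(321.7,254.2),e[2]),'pin ctr',onz(C,(321.7,254.2),e[2])-[0,.008,0])
print('plunger',onz(C,(248,190),.087))
```

```text
hole [ 0.48380036 -0.1367008   0.095     ]
pin end edge pred [323.50045358 255.57022981]
meas edge [ 0.48034082 -0.15472725  0.20124   ] pin ctr [ 0.48034082 -0.16272725  0.20124   ]
plunger [ 0.4235039  -0.14129329  0.087     ]
```

Both cameras agree: shift +3.5 mm in x and +26 mm in y, with contact expected at dz ≈ -106.

Request:
servo_tool:
  increments: "0 1 9 -15 0 0 0; 0 2 18 -40 0 0 0; 0 3.5 26 -65 0 0 0; 0 3.5 26 -85 0 0 0; 0 3.5 26 -97 0 0 0; 0 3.5 26 -102 0 0 0; 0 3.5 26 -103 0 0 0; 0 3.5 26 -103 0 0 0; 0 3.5 26 -103 0 0 0"

```text
clock: 6.42
tool_pos: [0.4851, -0.139, 0.1475]
eef_rot: [0.001, 0.694, 0.72, 0.001]
wrist_force: [-0.3, -0.0, -1.8]
width: 0.0252
grip_force: 40.0
```

Request:
servo_tool:
  increments: "0 0 0 -1 0 0 0; 0 0 0 -2 0 0 0; 0 0 0 -3 0 0 0; 0 0 0 -3.5 0 0 0; 0 0 0 -3.5 0 0 0; 0 0 0 -3.5 0 0 0"

```text
clock: 6.92
tool_pos: [0.4846, -0.1391, 0.1433]
eef_rot: [0.0, 0.694, 0.72, 0.0]
wrist_force: [-0.2, -0.1, 0.8]
width: 0.0251
grip_force: 40.0
```

Request:
servo_tool:
  increments: "0 0 1.5 1 0 0 0; 0 0 1.5 1 0 0 0; 0 0 1.5 1 0 0 0; 0 0 1.5 1 0 0 0"

```text
clock: 7.25
tool_pos: [0.4844, -0.1376, 0.144]
eef_rot: [-0.0, 0.694, 0.72, -0.0]
wrist_force: [0.1, -1.0, -1.8]
width: 0.025
grip_force: 40.0
```

Request:
servo_tool:
  increments: "0 0 0 -0.7 0 0 0; 0 0 0 -1.4 0 0 0; 0 0 0 -2 0 0 0; 0 0 0 -2 0 0 0; 0 0 0 -2 0 0 0"

```text
clock: 7.67
tool_pos: [0.4844, -0.1376, 0.142]
eef_rot: [-0.0, 0.694, 0.72, -0.0]
wrist_force: [0.2, 1.0, -0.9]
width: 0.0251
grip_force: 40.0
```

Request:
servo_tool:
  increments: "0 0 0 -0.4 0 0 0; 0 0 0 -0.8 0 0 0; 0 0 0 -1.2 0 0 0; 0 0 0 -1.2 0 0 0; 0 0 0 -1.2 0 0 0"

```text
clock: 8.08
tool_pos: [0.4845, -0.1376, 0.1409]
eef_rot: [0.0, 0.694, 0.72, 0.0]
wrist_force: [-0.5, 0.3, -2.2]
width: 0.0249
grip_force: 40.0
```

Request:
servo_tool:
  increments: "0 0 0 -0.4 0 0 0; 0 0 0 -0.8 0 0 0; 0 0 0 -1.2 0 0 0; 0 0 0 -1.2 0 0 0; 0 0 0 -1.2 0 0 0"

```text
clock: 8.5
tool_pos: [0.4844, -0.1376, 0.1396]
eef_rot: [0.0, 0.694, 0.72, 0.0]
wrist_force: [0.0, 0.3, -1.6]
width: 0.025
grip_force: 40.0
```

Request:
servo_tool:
  increments: "0 0 0 -0.4 0 0 0; 0 0 0 -0.8 0 0 0; 0 0 0 -1.2 0 0 0; 0 0 0 -1.2 0 0 0; 0 0 0 -1.2 0 0 0"

```text
clock: 8.92
tool_pos: [0.4846, -0.1376, 0.1385]
eef_rot: [0.0, 0.694, 0.72, 0.0]
wrist_force: [0.6, -0.1, -1.5]
width: 0.025
grip_force: 40.0
```

Request:
servo_tool:
  increments: "0 0 0 -0.5 0 0 0; 0 0 0 -1 0 0 0; 0 0 0 -1.5 0 0 0; 0 0 0 -1.5 0 0 0; 0 0 0 -1.5 0 0 0"

```text
clock: 9.33
tool_pos: [0.4848, -0.1375, 0.1371]
eef_rot: [0.0, 0.694, 0.72, 0.0]
wrist_force: [1.7, 0.5, 0.5]
width: 0.0251
grip_force: 40.0
```

Fx and Fz are both rising about 6 mm down, which matches the plunger's ball. Pressing on in small steps.

Request:
servo_tool:
  increments: "0 0 0 -0.5 0 0 0; 0 0 0 -1 0 0 0; 0 0 0 -1.5 0 0 0; 0 0 0 -2 0 0 0; 0 0 0 -2 0 0 0"

```text
clock: 9.75
tool_pos: [0.485, -0.1376, 0.1353]
eef_rot: [0.001, 0.694, 0.72, 0.0]
wrist_force: [4.9, 0.1, 2.2]
width: 0.0251
grip_force: 40.0
```

Request:
servo_tool:
  increments: "0 0 0 -0.5 0 0 0; 0 0 0 -1 0 0 0; 0 0 0 -1.5 0 0 0; 0 0 0 -2 0 0 0; 0 0 0 -2 0 0 0"
  squeeze: 55

```text
clock: 10.17
tool_pos: [0.4851, -0.1377, 0.1335]
eef_rot: [0.001, 0.694, 0.72, 0.001]
wrist_force: [4.6, -0.4, 5.3]
width: 0.025
grip_force: 55.0
```

Request:
servo_tool:
  increments: "0 0 0 -0.6 0 0 0; 0 0 0 -1.2 0 0 0; 0 0 0 -1.8 0 0 0; 0 0 0 -2.4 0 0 0; 0 0 0 -3 0 0 0; 0 0 0 -3 0 0 0"

```text
clock: 10.67
tool_pos: [0.4852, -0.1377, 0.1306]
eef_rot: [0.001, 0.694, 0.72, 0.001]
wrist_force: [3.6, -0.0, 5.9]
width: 0.0253
grip_force: 55.0
```

Request:
servo_tool:
  increments: "0 0 0 -0.6 0 0 0; 0 0 0 -1.2 0 0 0; 0 0 0 -1.8 0 0 0; 0 0 0 -2.4 0 0 0; 0 0 0 -3 0 0 0; 0 0 0 -3.6 0 0 0; 0 0 0 -4 0 0 0; 0 0 0 -4 0 0 0"

```text
clock: 11.33
tool_pos: [0.4852, -0.1378, 0.1267]
eef_rot: [0.001, 0.694, 0.72, 0.001]
wrist_force: [3.4, 0.5, 7.9]
width: 0.0249
grip_force: 55.0
```

Request:
servo_tool:
  increments: "0 0 0 -0.6 0 0 0; 0 0 0 -1.2 0 0 0; 0 0 0 -1.8 0 0 0; 0 0 0 -2.4 0 0 0; 0 0 0 -3 0 0 0; 0 0 0 -3.6 0 0 0; 0 0 0 -4 0 0 0; 0 0 0 -4 0 0 0"

```text
clock: 12.0
tool_pos: [0.4852, -0.1377, 0.1226]
eef_rot: [0.001, 0.694, 0.72, 0.001]
wrist_force: [4.3, 1.3, 5.1]
width: 0.0249
grip_force: 55.0
```

Request:
servo_tool:
  increments: "0 0 0 -0.6 0 0 0; 0 0 0 -1.2 0 0 0; 0 0 0 -1.8 0 0 0; 0 0 0 -2.4 0 0 0; 0 0 0 -3 0 0 0; 0 0 0 -3 0 0 0"

```text
clock: 12.5
tool_pos: [0.4842, -0.1376, 0.1186]
eef_rot: [-0.0, 0.694, 0.72, -0.0]
wrist_force: [5.5, 0.4, -2.1]
width: 0.0249
grip_force: 55.0
```

Request:
servo_tool:
  increments: "0 0 0 -0.4 0 0 0; 0 0 0 -0.8 0 0 0; 0 0 0 -1 0 0 0; 0 0 0 -1 0 0 0"

```text
clock: 12.83
tool_pos: [0.4842, -0.1376, 0.1178]
eef_rot: [-0.0, 0.694, 0.72, -0.0]
wrist_force: [3.6, 1.2, -0.1]
width: 0.0247
grip_force: 55.0
```

Request:
servo_tool:
  increments: "0 0 0 -0.3 0 0 0; 0 0 0 -0.6 0 0 0; 0 0 0 -0.8 0 0 0; 0 0 0 -0.8 0 0 0"

```text
clock: 13.17
tool_pos: [0.4843, -0.1376, 0.1174]
eef_rot: [-0.0, 0.694, 0.72, -0.0]
wrist_force: [0.4, 1.8, 5.1]
width: 0.0248
grip_force: 55.0
```

Request:
servo_tool:
  increments: "0 0 0 -0.5 0 0 0; 0 0 0 -1 0 0 0; 0 0 0 -1 0 0 0; 0 0 0 -1 0 0 0"

```text
clock: 13.5
tool_pos: [0.4843, -0.1376, 0.1173]
eef_rot: [-0.0, 0.694, 0.72, 0.0]
wrist_force: [-5.6, 2.8, 18.5]
width: 0.0246
grip_force: 55.0
```

The shoulder is seated: hard stop at z = 0.1173 with about 20 N. Unloading, then opening.

Request:
servo_tool:
  increments: "0 0 0 1 0 0 0; 0 0 0 1.2 0 0 0; 0 0 0 1.2 0 0 0; 60 0 0 1.2 0 0 0; 60 0 0 1.2 0 0 0; 60 0 0 1.2 0 0 0; 60 0 0 1.2 0 0 0; 60 0 0 1.2 0 0 0; 60 0 0 1.2 0 0 0"

```text
clock: 14.25
tool_pos: [0.4843, -0.1376, 0.1172]
eef_rot: [-0.0, 0.694, 0.72, -0.0]
wrist_force: [0.1, 0.8, 0.2]
width: 0.0506
grip_force: 0.0
```

```bash
python3 -c "
from h import *
s=manip.state();print(s['tool_pos'],s['width'],s['wrist_force'],s['grip_force'])"
```

```text
[ 0.48431754 -0.13763474  0.11722404] 0.05059906218339431 [0.13064454 0.75934805 0.18952236] 0.0
```

Request:
servo_tool:
  increments: "60 0 0 3 0 0 0; 60 0 0 10 0 0 0; 60 0 0 20 0 0 0; 60 0 0 35 0 0 0; 60 0 0 60 0 0 0; 60 0 0 90 0 0 0; 60 0 -15 120 0 0 0; 60 0 -30 130 0 0 0; 60 0 -30 130 0 0 0; 60 0 -30 130 0 0 0"

```text
clock: 15.08
tool_pos: [0.4846, -0.1683, 0.2485]
eef_rot: [0.001, 0.695, 0.719, 0.001]
wrist_force: [-0.1, 0.6, 0.0]
width: 0.0524
grip_force: 0.0
```

Run:
```python
from h import *
s=manip.state();print(s['clock'],s['tool_pos'])
C=cam('wrist',s);w=snap('wrist','w3.png');b=snap('side','s3.png');t=snap('top','t3.png');S=cam('side')
print('px head ctr wrist z.127',px(C,[.4845,-.1375,.127]))
print([px(S,[.4845,-.1375,z]).round(1).tolist() for z in(.095,.127)])
u,v=map(int,px(C,[.4845,-.1375,.127]));z=lambda i,f:cv2.resize(i,None,fx=f,fy=f,interpolation=cv2.INTER_CUBIC)
a=z(w[max(v-60,0):max(v-60,0)+120,u-60:u+60],3.3)[:390,:390]
u2,v2=map(int,px(S,[.4845,-.1375,.11]));e=z(b[v2-30:v2+36,u2-30:u2+36],6)[:390,:390]
cv2.imwrite('pics/f.png',np.hstack([a,e]))
```

```text
15.0833 [ 0.48462655 -0.16831201  0.24852747]
px head ctr wrist z.127 [323.66337025 189.1361166 ]
[[312.2, 191.1], [312.0, 180.6]]
```

View pics/f.png

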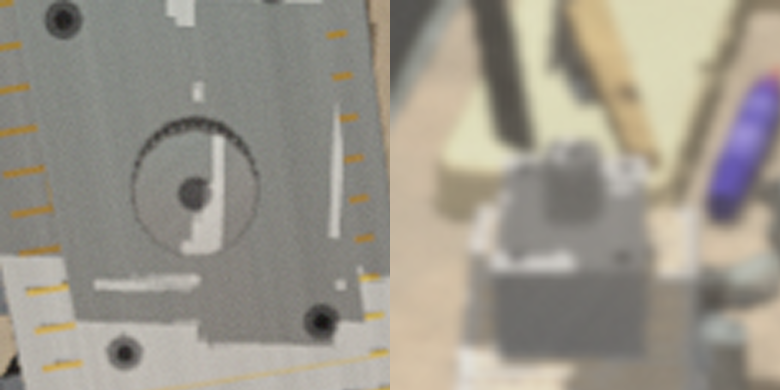

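The wrist crop centre (323,189) shows the pin's round head upright in the hole, and the side crop at about (312,185) shows it flush on the block. Nothing is touching it, so I'm handing in.

```bash
python3 -c "
from station import manip
print(manip.job_done())"
```

```text
the job is handed in; nothing more can be done
None
```

The jig pin is pressed past its spring plunger with its shoulder seated flat on the block, the gripper is clear, and the job was handed in at about 15 s; peak pressing force was about 20 N.

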